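Fit the V-anvil into the elevating screw's square socket

ROBOT

A 6-joint arm with a two-finger parallel gripper is mounted at the origin on the work surface. World frame = base frame: x ahead of the robot, y to its left, z up, the work surface at z = 0. Lengths are in m, angles in degrees, forces in N, time in s.
With the tool pointing down it reaches from about 0.3 to 0.75 m from the base axis. Payload 8.5 kg.
Tool frame: the origin (TCP) lies at the very end of the fingers, on their centre line; the grasp point (between the pads) lies 19 mm behind it (env.pinch_z is the distance from the TCP to the grasp point, in m); z points along the fingers, y is the line along which they close (so a half turn about z gives the same grasp; the last joint's range is limited). The gripper opens to 85 mm and grips with 20 to 120 N. Pads are 22 mm wide; open, the fingers measure 114 mm over their backs; the gripper's body (76 mm by 85 mm) begins 54 mm behind the grasp point. The pads swing forward as they close: fully open they stand 13 mm farther back than shut.
Start: joints at [63.409, 21.807, 74.336, -0, 83.858, -12.336], TCP at [0.135, 0.533, 0.231] pointing down, gripper open.
Joint ranges: [-178.18, 178.18], [-50.72, 133.34], [12.68, 142.11], [-81.47, 261.47], [9.98, 163.14], [-165.26, 165.26]. Speed limits (degrees/s): [136.94, 136.94, 180, 180, 180, 180].

INTERFACE

Orientations are given as a 3x3 rotation matrix whose columns are the frame's x, y, z axes.
In Python, from rig import env, viewer gives the robot as it stands.
- The arm moves only by the tool drive_tool, never from a script. Its argument "series" is a list of rows, each a list of 3 entries, a list of its own where there are three numbers: the shift along the tool's x, y, z in m, then the turn about the tool's z in degrees, then the finger opening in m, from 0 to 0.0854. A call has 1 to 20 rows; each row is the pose to reach, as a shift and turn from the pose commanded when the call began, along the tool's axes at that moment; what a row does not reach only later rows make up. A row lasts 1/10 s, in which the tool goes at most 50 mm and 8.59 degrees, less where a joint would pass 70% of its speed; a pose out of reach is approached as far as the arm can. A call with a gripper value outside its range is refused whole. The fingers move at their own pace and stop on an object; "newtons" is the grip in N (left out, the last holds). Time passes only in rows, so rows that repeat a pose let the fingers close. It gives the time, the measured TCP pose, the force, the opening and the grip force at its end, in the units of the state.
- env.observe(): the state, without advancing time (a new reading comes with each control period).
- viewer.get_image(name): name is "side" or "top" or "wrist"; returns a dict with "img" (384x512x3 uint8, red, green, blue), "depth" (384x512 float32, m along the optical axis (not along the pixel's ray), 0 where there is no reading), "camera_matrix" (3x3 intrinsics, pixels), "distortion" ([k1, k2, p1, p2, k3] as OpenCV has them; the pictures are not rectified), "rvec" (rotation vector, rad) and "tvec" (3), from world to camera coordinates, as OpenCV has them. Camera axes: x right, y down, z forward; pixel columns grow to the right and rows downward; lengths in m; the calibration is good to about 2 mm. A picture is of the moment at which its call begins.
- env.close_job(): hands the job in; it is judged then, once.
The state is a dict: "time_s": time; "q": joint angles; "qvel": joint speeds; "joint_efforts": joint torques, N m; "position": TCP position; "tool_rot": TCP orientation; "ft_force": force on the tool from outside, world axes, zero at the start; "wrist_torque": the same for the moment, N m; "grip_width": finger opening in m; "gripper_force": force on a finger pad.
Only numpy, scipy, OpenCV 4.12 (cv2) and the standard library are available. Lean on these libraries where they do the work, as an engineer would, in place of code of your own. Each camera call takes 0.05 s, during which the arm holds its last target. There are 200 camera calls.

TASK

Get the hardness tester's elevating screw ready for round stock: take the dust cap off its socket and put the cap in the shallow tray, then fit the V-grooved anvil from the wooden rack into the socket. The socket is loose and stands at an unknown angle, so feel for it: press only lightly and shuffle and turn the anvil until its square shank falls in and its head sits fully home on the collar, never forcing it, then let go. Leave the flat anvil and the other things on the bench alone.

Things in the scene. Friction and masses are not known exactly. Their poses are not given: they have to be found in the camera images.
- stand: Elevating-screw unit fixed to the bench: foot disc 124 mm across, black hub with four steel bars reaching 85 mm from the axis at 38 mm height, screw, and on top a round steel collar 71 mm across, its flat top 120 mm above the bench, with a straight sharp-edged square pocket 25.5 mm wide, 30 mm deep, open upwards. Origin on the screw's axis at bench height, z up.
- mouth (a point): Point on the screw's axis at the height of the collar's flat top. It is fixed to the stand. The collar floats: it starts up to 2 mm off this point in x and y, yields to about 1.5 N sideways, to 3 mm each way, and stays there. Its angle about z is NOT measured, unrelated to the stand's yaw (any angle; the square repeats every 90 degrees) and clamped: less than 0.3 N m does not turn it.
- cap: Black plastic dust cap, 50 g, sitting in the socket: flange 56 mm across and 5 mm thick, above it a round knob 25 mm across and 30 mm tall (top 35 mm above the origin), below it a round nose 18 mm across and 12 mm long, loose in the socket. Origin at the centre of the flange's underside, z up.
- tray: Grey plastic tray fixed to the bench, 140 x 140 mm outside, 22 mm high, walls 4 mm, empty and open on top. Origin at the centre of its underside, x and y along its sides.
- rack: Wooden block fixed to the bench, 200 (x) x 90 (y) x 36 mm, with two round holes 41 mm across on its x axis, 52 mm either side of the middle, each holding an anvil by its shank. Origin at the centre of its underside.
- v_anvil: Steel V-anvil, about 0.4 kg, in one of the rack's holes. Head 44 (own x) x 36 (own y) x 38 mm high, V groove along x in its top, 26 wide, 13 deep; flat sides facing own y to grip. Origin: centre of the head's underside, z up. Below it a square shank 24 mm wide (sides along x, y), 20 long, then a round nose 9 long: 23.8 mm across for 4 mm, then tapering to 18 mm.
- shank_end (a point): Centre of the V-anvil's square shank's end, 20 mm below its origin, where the round nose begins. While the squares are not lined up the nose is in the socket and this end rests on the collar, the head 20 mm too high; centred (0.75 mm play a side) and within about 3 degrees of line it sinks in; caught by a corner it drags the collar round, turn it back a little. Fully home, the head's underside lies on the collar.
- flat_anvil: Steel flat anvil, round head 60 mm across and 14 mm high with the same shank, in the rack's other hole. Not wanted. Origin at the centre of the head's underside.
- test_block: Steel disc, 60 mm across, 10 mm thick, lying flat on the bench. Leave alone. Origin at its underside.
- phone: Black phone, 72 x 150 x 9 mm, lying flat. Leave alone. Origin at its underside.
- wrench: Open-ended steel wrench 160 mm long, lying along its own x. Leave alone.
- bottle: Clear bottle with a red cap, 60 mm across, 170 mm tall. Leave alone. Origin at its underside.
- post: Black gauge post on a round foot 70 mm across, 145 mm tall. Leave alone. Origin at its underside.
- slug: Dark steel specimen, 25 mm across, 16 mm tall. Leave alone. Origin at its underside.

How it is judged:
By the outcome, as a careful person would: the job done as asked, in the order asked, and still so for the second after the job is handed in, with the robot touching nothing.
It also fails if it takes over 72 s, if anything falls off the work surface, if the arm or the gripper's body presses on something with over 40 N, if the wrist force passes 120 N, or if a joint passes its speed limit or range.

## Working session

There is one attempt and no reset: what is moved stays moved. The work goes in short steps, Python scripts to look and compute and a tool call to move; the robot and the scene stay as the last step left them, time stands still between calls to the robot, and variables do not carry over. Pictures are saved under pics/ and viewed, at most 10 in all, crops included, and the job is handed in when it is done.

Besides the shell and the picture viewer there is one more tool, called after ">>>" by a JSON object that holds its "op" and its "data". drive_tool: Moves the arm, as the interface text tells. Its arguments: {"type":"object","properties":{"series":{"type":"array"},"newtons":{"type":"number"}},"required":["series"]}

```bash
ls; mkdir -p pics; cat > h.py <<'E'
import numpy as np, cv2
from rig import env, viewer
def cloud(d):
    K=np.array(d["camera_matrix"]);D=np.array(d["distortion"],float)
    h,w=d["depth"].shape
    u,v=np.meshgrid(np.arange(w),np.arange(h))
    p=cv2.undistortPoints(np.stack([u,v],-1).reshape(-1,1,2).astype(float),K,D).reshape(h,w,2)
    z=d["depth"].astype(float)
    c=np.dstack([p[...,0]*z,p[...,1]*z,z])
    R=cv2.Rodrigues(np.array(d["rvec"],float))[0]
    P=(c-np.array(d["tvec"],float).ravel())@R
    P[z==0]=np.nan
    return P
def save(d,n): cv2.imwrite("pics/"+n,d["img"][...,::-1])
E
python3 - <<'E'
from h import *
for n in("top","side"):
    d=viewer.get_image(n);save(d,n+"0.png");np.savez(n+"0.npz",img=d["img"],P=cloud(d))
    print(n,d["rvec"],d["tvec"])
s=env.observe();print(s["tool_rot"],s["position"],s["ft_force"],s["grip_width"])
E
```

```text
pics
top [ 2.19751174 -2.15908497  0.10747344] [-0.02325314  0.61950245  1.22421338]
side [ 2.28204986 -0.90618178  0.32886479] [-0.43680537  0.36010205  1.19885501]
[[-9.69213365e-01  2.46221580e-01 -6.22386401e-04]
 [ 2.46222174e-01  9.69212672e-01 -1.19925751e-03]
 [ 3.07941707e-04 -1.31558174e-03 -9.99999087e-01]] [0.13529974 0.53282608 0.23076969] [-0.47966521 -0.44831782 -0.70609823] 0.08557746957585047
```

View pics/top0.png

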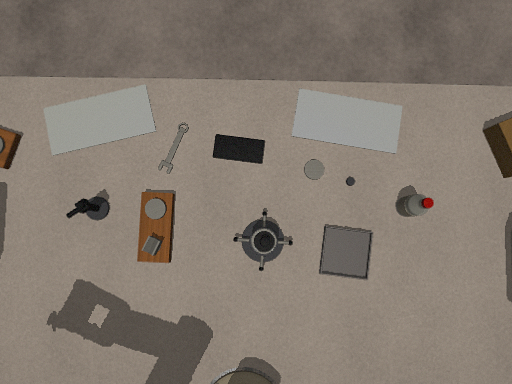

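View pics/side0.png

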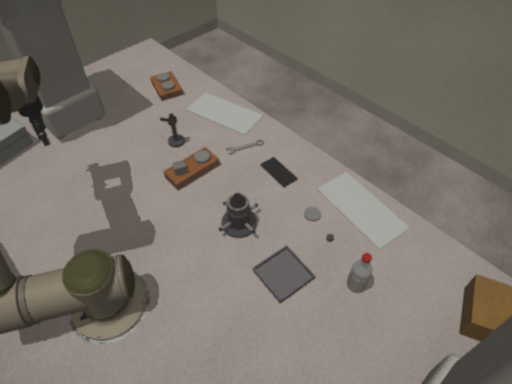

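The top view shows the stand with its cap at (265,240), the tray at (346,251), and the rack at (157,227). The V-anvil is in the rack's near hole (152,245) and the flat anvil in the far one (155,208). The side view agrees with this layout.

```bash
python3 - <<'E'
from h import *
t=np.load("top0.npz");P=t["P"]
def at(u,v,lo,hi,r=30):
    Q=P[v-r:v+r,u-r:u+r].reshape(-1,3);m=(Q[:,2]>lo)&(Q[:,2]<hi);q=Q[m]
    if len(q)<5: print("none");return
    rect=cv2.minAreaRect((q[:,:2]*1000).astype(np.float32))
    print((u,v),len(q),q.mean(0).round(4),rect)
print(P[300,300],P[100,250],P[310,100])
at(265,240,.145,.17);at(265,240,.110,.130)
at(346,251,.012,.03,35)
at(157,227,.028,.042,45)
at(152,245,.055,.09,16);at(155,208,.04,.07,16)
at(90,208,.1,.2,30);at(415,204,.1,.2)
at(265,240,.028,.05,35)
E
```

```text
[ 0.31328951 -0.1623906   0.0014471 ] [ 0.90773406 -0.00652564 -0.00237882] [0.27460613 0.41780315 0.00325949]
(265, 240) 71 [ 0.4843 -0.0495  0.1551] ((484.65252685546875, -49.57155227661133), (23.772127151489258, 21.9052677154541), 45.92822265625)
(265, 240) 485 [ 0.4849 -0.0485  0.1223] ((484.67889404296875, -49.09135437011719), (69.26042175292969, 67.08263397216797), 0.45644477009773254)
(346, 251) 320 [ 0.4519 -0.2922  0.0204] ((453.3279724121094, -293.2716064453125), (140.8285369873047, 140.8707733154297), 82.96923065185547)
(157, 227) 1611 [0.5135 0.259  0.0355] ((517.88818359375, 260.8419189453125), (91.96510314941406, 200.2264862060547), 88.46586608886719)
(152, 245) 232 [0.4662 0.2618 0.0675] ((466.2188415527344, 262.2333068847656), (37.27254867553711, 44.711265563964844), 64.7085952758789)
(155, 208) 373 [0.5704 0.2583 0.0491] ((571.4996337890625, 258.9782409667969), (86.9261474609375, 83.24612426757812), 2.1503536701202393)
(90, 208) 241 [0.5641 0.4424 0.1265] ((557.7395629882812, 450.41998291015625), (28.838966369628906, 67.21043395996094), 40.1815071105957)
(415, 204) 419 [ 0.5898 -0.4642  0.1313] ((590.828369140625, -469.2791748046875), (56.94770050048828, 53.99557113647461), 29.673025131225586)
(265, 240) 222 [ 0.4822 -0.0476  0.0418] ((484.6975402832031, -49.54640197753906), (122.24468231201172, 121.87812805175781), 42.1718635559082)
```

```bash
cat >> h.py <<'E'
def go(x,y,z,yang):
    "shift/turn to world TCP x,y,z with tool y along world angle yang (deg, mod 180)"
    s=env.observe();R=np.array(s["tool_rot"]);p=np.array(s["position"])
    sh=R.T@(np.array([x,y,z])-p)
    a=np.degrees(np.arctan2(R[1,1],R[0,1]))
    print("shift",sh.round(4),"turn",round((a-yang+90)%180-90,2),"yang",round(a,2),"q6",np.round(s["q"][5],1),"t",round(s["time_s"],2),"F",np.round(s["ft_force"],2))
E
python3 - <<'E'
from h import *
go(.4846,-.0495,.215,90)
E
```

```text
shift [-0.4819 -0.4784  0.0163] turn -14.25 yang 75.75 q6 -12.3 t 0.1 F [-0.48 -0.45 -0.71]
```

>>> {"op": "drive_tool", "data": {"series": [[[-0.4819,-0.4784,0.016],-14.2,0.06],[[-0.4819,-0.4784,0.016],-14.2,0.06],[[-0.4819,-0.4784,0.016],-14.2,0.06],[[-0.4819,-0.4784,0.016],-14.2,0.06],[[-0.4819,-0.4784,0.016],-14.2,0.06],[[-0.4819,-0.4784,0.016],-14.2,0.06],[[-0.4819,-0.4784,0.016],-14.2,0.06],[[-0.4819,-0.4784,0.016],-14.2,0.06],[[-0.4819,-0.4784,0.016],-14.2,0.06],[[-0.4819,-0.4784,0.016],-14.2,0.06],[[-0.4819,-0.4784,0.016],-14.2,0.06],[[-0.4819,-0.4784,0.016],-14.2,0.06],[[-0.4819,-0.4784,0.016],-14.2,0.06],[[-0.4819,-0.4784,0.016],-14.2,0.06],[[-0.4819,-0.4784,0.016],-14.2,0.06],[[-0.4819,-0.4784,0.016],-14.2,0.06],[[-0.4819,-0.4784,0.016],-14.2,0.06]], "newtons": 30}}

```text
time_s: 1.8
position: [0.4841, -0.0484, 0.2153]
tool_rot: [[-1.0, 0.0, -0.001], [0.0, 1.0, 0.0], [0.001, 0.0, -1.0]]
ft_force: [-0.3, -0.0, 0.4]
grip_width: 0.0599
gripper_force: 0.0
```

```bash
python3 - <<'E'
from h import *
go(.4846,-.0495,.130,90)
d=viewer.get_image("wrist");save(d,"w1.png");P=cloud(d)
print("cam",-cv2.Rodrigues(np.array(d["rvec"]))[0].T@np.array(d["tvec"]).ravel())
for lo,hi in((.15,.16),(.115,.132)):
    q=P[(P[...,2]>lo)&(P[...,2]<hi)]
    if len(q)>5: print(len(q),q.mean(0),cv2.minAreaRect((q[:,:2]*1000).astype(np.float32)))
E
```

```text
shift [-0.0005 -0.0012  0.0853] turn -0.0 yang 90.0 q6 -109.7 t 1.8 F [-0.27 -0.05  0.4 ]
cam [ 0.40011958 -0.04936273  0.35665563]
679 [ 0.48326    -0.0489402   0.15349326] ((483.8909912109375, -49.034732818603516), (24.363374710083008, 23.66980743408203), 1.021156668663025)
3467 [ 0.47976459 -0.04818107  0.12128596] ((485.17840576171875, -47.95040512084961), (70.49280548095703, 71.22491455078125), 88.52862548828125)
```

View pics/w1.png

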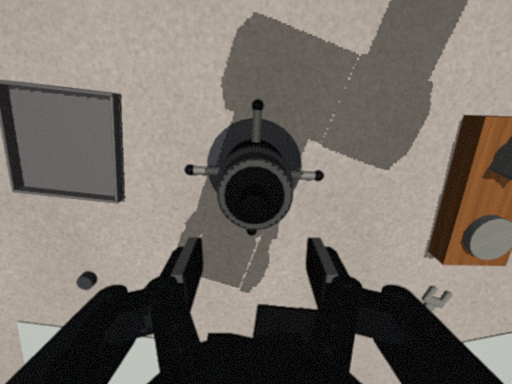

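The wrist view shows the cap's knob at (255,195), between the fingers' planes. The TCP is within 1 mm of its axis, so I'll go down and grip.

>>> {"op": "drive_tool", "data": {"series": [[[0,-0.0005,0.045],0,0.06],[[0,-0.0005,0.085],0,0.06],[[0,-0.0005,0.085],0,0.06],[[0,-0.0005,0.085],0,0.02],[[0,-0.0005,0.085],0,0.02],[[0,-0.0005,0.085],0,0.02],[[0,-0.0005,0.085],0,0.02],[[0,-0.0005,0.085],0,0.02],[[0,-0.0005,0.06],0,0.02],[[0,-0.0005,0.02],0,0.02],[[0,-0.0005,-0.01],0,0.02],[[0,-0.0005,-0.01],0,0.02]], "newtons": 30}}

```text
time_s: 3.05
position: [0.4862, -0.0502, 0.2302]
tool_rot: [[-1.0, 0.001, 0.009], [0.001, 1.0, -0.003], [-0.009, -0.003, -1.0]]
ft_force: [0.2, -0.6, -1.4]
grip_width: 0.0238
gripper_force: 30.3
```

```bash
python3 - <<'E'
from h import *
go(.4533,-.2932,.06,90)
d=viewer.get_image("wrist");save(d,"w2.png")
d=viewer.get_image("top");save(d,"t2.png")
E
```

```text
shift [ 0.0343 -0.2424  0.1707] turn -0.05 yang 89.95 q6 -109.8 t 3.05 F [ 0.19 -0.64 -1.37]
```

>>> {"op": "drive_tool", "data": {"series": [[[0.034,-0.242,0],0,0.02],[[0.034,-0.242,0],0,0.02],[[0.034,-0.242,0],0,0.02],[[0.034,-0.242,0],0,0.02],[[0.034,-0.242,0],0,0.02],[[0.034,-0.242,0.05],0,0.02],[[0.034,-0.242,0.1],0,0.02],[[0.034,-0.242,0.15],0,0.02],[[0.034,-0.242,0.18],0,0.02],[[0.034,-0.242,0.193],0,0.02],[[0.034,-0.242,0.197],0,0.02],[[0.034,-0.242,0.197],0,0.02],[[0.034,-0.242,0.197],0,0.055],[[0.034,-0.242,0.197],0,0.055],[[0.034,-0.242,0.197],0,0.055],[[0.034,-0.242,0.197],0,0.055],[[0.034,-0.242,0.15],0,0.055],[[0.034,-0.242,0.1],0,0.055],[[0.034,-0.242,0.05],0,0.055],[[0.034,-0.242,0],0,0.055]]}}

```text
time_s: 5.15
position: [0.4501, -0.2914, 0.2275]
tool_rot: [[-1.0, 0.001, -0.0], [0.001, 1.0, 0.0], [0.0, 0.0, -1.0]]
ft_force: [0.3, -2.0, 0.4]
grip_width: 0.0549
gripper_force: 0.0
```

```bash
python3 - <<'E'
from h import *
d=viewer.get_image("top");P=cloud(d);np.savez("top3.npz",img=d["img"],P=P)
im=d["img"][...,::-1]
a=cv2.resize(im[205:275,225:305],None,fx=5,fy=5,interpolation=2);b=cv2.resize(im[216:286,310:390],None,fx=5,fy=5,interpolation=2)
cv2.imwrite("pics/t3.png",np.hstack([a,b]))
go(.466,.262,.17,64.7)
E
```

```text
shift [-0.0128  0.5559  0.0604] turn 25.26 yang 89.96 q6 -135.5 t 5.2 F [ 0.5  -1.45  7.34]
```

View pics/t3.png

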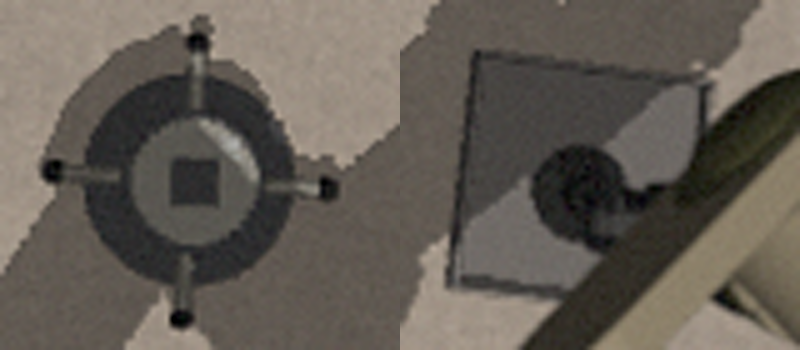

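The cap lies in the tray (right crop, dark disc at (575,193)). The socket is uncovered, with its square pocket at (195,183) in the left crop. I'll pass over it for a close wrist look.

>>> {"op": "drive_tool", "data": {"series": [[[-0.034,0.242,0.0],0,0.055],[[-0.034,0.242,0.0],0,0.055],[[-0.034,0.242,0.0],0,0.055],[[-0.034,0.242,0.0],0,0.055],[[-0.034,0.242,0.0],0,0.055],[[-0.034,0.242,0.0],0,0.055]]}}

```text
time_s: 5.8
position: [0.4845, -0.0453, 0.2252]
tool_rot: [[-1.0, -0.005, 0.0], [-0.005, 1.0, 0.001], [-0.0, 0.001, -1.0]]
ft_force: [-0.4, -0.2, 0.4]
grip_width: 0.0548
gripper_force: 0.0
```

```bash
python3 - <<'E'
from h import *
d=viewer.get_image("wrist");save(d,"w4.png");P=cloud(d);np.savez("w4.npz",img=d["img"],P=P)
m=(P[...,2]>.114)&(P[...,2]<.128)&(np.hypot(P[...,0]-.485,P[...,1]+.049)<.05)
q=P[m];zc=np.median(q[:,2]);print(len(q),zc)
m=(abs(P[...,2]-zc)<.004)&m
c,_=cv2.findContours(m.astype(np.uint8),cv2.RETR_CCOMP,cv2.CHAIN_APPROX_NONE)
# ray-plane for contour pixels
K=d["camera_matrix"];D=np.array(d["distortion"],float);R=cv2.Rodrigues(np.array(d["rvec"]))[0];o=-R.T@np.array(d["tvec"]).ravel()
for k in c:
    if len(k)<40: continue
    n=cv2.undistortPoints(k.astype(float).reshape(-1,1,2),np.array(K),D).reshape(-1,2)
    r=np.c_[n,np.ones(len(n))]@R; X=o+r*((.12-o[2])/r[:,2])[:,None]
    print(len(k),k.reshape(-1,2).mean(0),cv2.minAreaRect((X[:,:2]*1000).astype(np.float32)))
im=cv2.resize(d["img"][130:270,180:340,::-1],None,fx=4,fy=4,interpolation=2);cv2.imwrite("pics/w4c.png",im)
go(.466,.262,.2,64.7)
E
```

```text
3435 0.11863297420502691
202 [251.97524752 189.35643564] ((483.8607482910156, -48.27567672729492), (70.78114318847656, 69.58293151855469), 0.2952543795108795)
100 [251.92 190.17] ((484.0168762207031, -47.94392395019531), (25.32793426513672, 27.91463279724121), 0.29608607292175293)
shift [0.0176 0.3097 0.0252] turn 25.48 yang 90.18 q6 -109.8 t 5.85 F [-0.24 -0.37  0.01]
```

View pics/w4c.png

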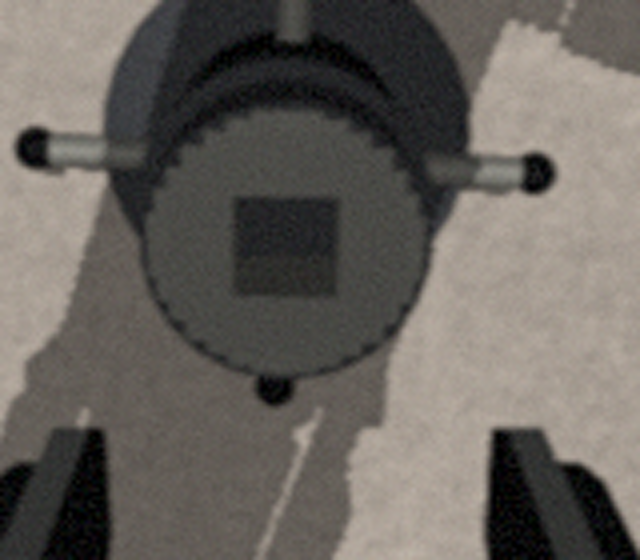

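The pocket centre is at crop pixel (286,247), world (0.484, -0.048), with its sides within about 1° of the world axes. Next, the anvil.

>>> {"op": "drive_tool", "data": {"series": [[[0.0176,0.3097,0.0252],25.5,0.065],[[0.0176,0.3097,0.0252],25.5,0.065],[[0.0176,0.3097,0.0252],25.5,0.065],[[0.0176,0.3097,0.0252],25.5,0.065],[[0.0176,0.3097,0.0252],25.5,0.065],[[0.0176,0.3097,0.0252],25.5,0.065],[[0.0176,0.3097,0.0252],25.5,0.065],[[0.0176,0.3097,0.0252],25.5,0.065],[[0.0176,0.3097,0.0252],25.5,0.065]]}}

```text
time_s: 6.75
position: [0.4678, 0.2593, 0.1997]
tool_rot: [[-0.902, 0.431, -0.0], [0.431, 0.902, -0.001], [0.0, -0.001, -1.0]]
ft_force: [0.1, -0.5, 0.2]
grip_width: 0.065
gripper_force: 0.0
```

```bash
python3 - <<'E'
from h import *
d=viewer.get_image("wrist");save(d,"w5.png");P=cloud(d)
m=(P[...,2]>.05)&(P[...,2]<.085)&(np.hypot(P[...,0]-.466,P[...,1]-.262)<.036)
for lo,hi in((.05,.085),(.069,.08)):
    q=P[m&(P[...,2]>lo)&(P[...,2]<hi)]
    print(len(q),q.mean(0),cv2.minAreaRect((q[:,:2]*1000).astype(np.float32)))
go(.466,.262,.045,64.7)
E
```

```text
1524 [0.46499376 0.26359655 0.06690815] ((466.8226318359375, 262.5956115722656), (35.87675476074219, 44.641902923583984), 65.85247802734375)
644 [0.4663343  0.26310742 0.07188844] ((466.8809814453125, 262.52947998046875), (35.79218673706055, 44.290096282958984), 65.6478042602539)
shift [0.0031 0.0022 0.1549] turn -0.32 yang 64.38 q6 -48.1 t 6.8 F [ 0.07 -0.45  0.32]
```

View pics/w5.png

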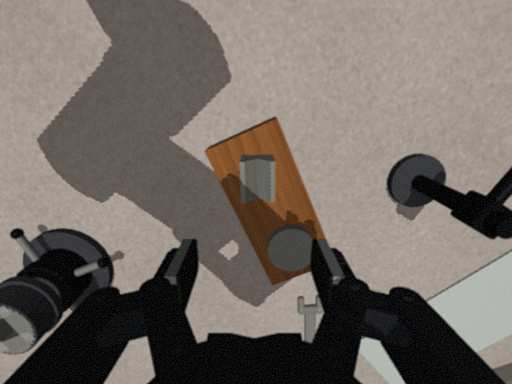

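The anvil's head is at (257,178), centred between the fingers with its groove along tool x. World position is (0.467, 0.2625), grip direction 65.7°.

>>> {"op": "drive_tool", "data": {"series": [[[0.0021,0.0026,0.05],-1.3,0.065],[[0.0021,0.0026,0.1],-1.3,0.065],[[0.0021,0.0026,0.14],-1.3,0.065],[[0.0021,0.0026,0.1595],-1.3,0.065],[[0.0021,0.0026,0.1595],-1.3,0.065],[[0.0021,0.0026,0.1595],-1.3,0.03],[[0.0021,0.0026,0.1595],-1.3,0.03],[[0.0021,0.0026,0.1595],-1.3,0.03],[[0.0021,0.0026,0.1595],-1.3,0.03],[[0.0021,0.0026,0.1595],-1.3,0.03],[[0.0021,0.0026,0.1595],-1.3,0.03]], "newtons": 60}}

```text
time_s: 7.9
position: [0.4678, 0.263, 0.0424]
tool_rot: [[-0.912, 0.411, 0.004], [0.411, 0.912, 0.0], [-0.003, 0.002, -1.0]]
ft_force: [0.7, -3.2, 6.5]
grip_width: 0.0353
gripper_force: 60.3
```

>>> {"op": "drive_tool", "data": {"series": [[[0,0,-0.03],0,0.03],[[0,0,-0.08],0,0.03],[[0,0,-0.13],0,0.03],[[0,0,-0.16],0,0.03],[[0,0,-0.16],0,0.03],[[0,0,-0.16],0,0.03]]}}

```text
time_s: 8.5
position: [0.466, 0.263, 0.2001]
tool_rot: [[-0.912, 0.411, -0.001], [0.411, 0.912, -0.0], [0.001, -0.0, -1.0]]
ft_force: [-0.5, -1.0, -5.2]
grip_width: 0.0349
gripper_force: 62.0
```

```bash
python3 - <<'E'
from h import *
go(.484,-.048,.2,90); s=env.observe();print(s["grip_width"],s["position"],np.round(s["wrist_torque"],3))
E
```

```text
shift [-1.442e-01 -2.762e-01  2.000e-04] turn -24.25 yang 65.75 q6 -49.0 t 8.5 F [-0.55 -1.02 -5.2 ]
0.03488254584372995 [0.46597532 0.26302319 0.20012306] [-0.055  0.017 -0.014]
```

>>> {"op": "drive_tool", "data": {"series": [[[-0.1442,-0.2762,0],-24.2,0.03],[[-0.1442,-0.2762,0],-24.2,0.03],[[-0.1442,-0.2762,0],-24.2,0.03],[[-0.1442,-0.2762,0],-24.2,0.03],[[-0.1442,-0.2762,0],-24.2,0.03],[[-0.1442,-0.2762,0],-24.2,0.03],[[-0.1442,-0.2762,0],-24.2,0.03],[[-0.1442,-0.2762,0],-24.2,0.03],[[-0.1442,-0.2762,0],-24.2,0.03],[[-0.1442,-0.2762,0],-24.2,0.03],[[-0.1442,-0.2762,0],-24.2,0.03]]}}

```text
time_s: 9.6
position: [0.4843, -0.0468, 0.2001]
tool_rot: [[-1.0, -0.001, -0.001], [-0.001, 1.0, 0.0], [0.001, 0.0, -1.0]]
ft_force: [0.1, 0.4, -4.6]
grip_width: 0.035
gripper_force: 62.5
```

```bash
python3 - <<'E'
from h import *
d=viewer.get_image("wrist");P=cloud(d);save(d,"w6.png")
s=env.observe();p=np.array(s["position"])
m=(P[...,2]>p[2]-.015)&(P[...,2]<p[2]+.04)&(np.hypot(P[...,0]-p[0],P[...,1]-p[1])<.03)&(abs(P[...,1]-p[1])<.016)
q=P[m];print(len(q),q.min(0),q.max(0))
hm=(P[...,2]>p[2]+.028)&m;q=P[hm];print(len(q),q.min(0),q.max(0),p)
go(.484,-.048,.155,90)
E
```

```text
6436 [ 0.46030302 -0.0628408   0.19138917] [ 0.50607706 -0.03086073  0.23220807]
1433 [ 0.46070819 -0.0628408   0.22831901] [ 0.50576275 -0.0308652   0.23220807] [ 0.48441872 -0.04684969  0.20031531]
shift [ 0.0004 -0.0012  0.0453] turn 0.04 yang 90.04 q6 -109.5 t 9.65 F [ 0.91  0.77 -3.97]
```

View pics/w6.png

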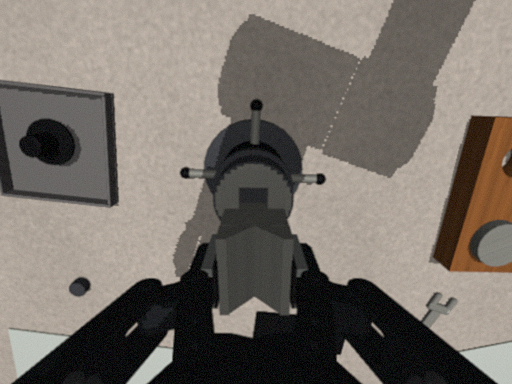

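The anvil is held straight at (255,265), and the cap lies in the tray at (50,142). The head centre is about 1 mm off the socket axis in x and y, so I'll correct that and lower slowly.

>>> {"op": "drive_tool", "data": {"series": [[[-0.0008,-0.0012,0.02],0,0.03],[[-0.0008,-0.0012,0.04],0,0.03],[[-0.0008,-0.0012,0.044],0,0.03],[[-0.0008,-0.0012,0.047],0,0.03],[[-0.0008,-0.0012,0.05],0,0.03],[[-0.0008,-0.0012,0.052],0,0.03],[[-0.0008,-0.0012,0.053],0,0.03],[[-0.0008,-0.0012,0.053],0,0.03]]}}

```text
time_s: 10.45
position: [0.4855, -0.0489, 0.1478]
tool_rot: [[-1.0, 0.001, 0.0], [0.001, 1.0, 0.0], [-0.0, 0.0, -1.0]]
ft_force: [1.0, 2.9, -3.8]
grip_width: 0.0352
gripper_force: 62.5
```

>>> {"op": "drive_tool", "data": {"series": [[[0,0.0006,0],0,0.03],[[0,0.0006,0.001],0,0.03],[[0,0.0006,0.002],0,0.03],[[0,0.0006,0.003],0,0.03],[[0,0.0006,0.003],0,0.03]]}}

```text
time_s: 10.95
position: [0.4855, -0.0485, 0.1445]
tool_rot: [[-1.0, 0.001, 0.0], [0.001, 1.0, 0.0], [-0.0, 0.0, -1.0]]
ft_force: [0.6, -0.1, -3.8]
grip_width: 0.0352
gripper_force: 62.5
```

>>> {"op": "drive_tool", "data": {"series": [[[0,0,0.001],0,0.03],[[0,0,0.002],0,0.03],[[0,0,0.002],0,0.03]]}}

```text
time_s: 11.25
position: [0.4855, -0.0485, 0.1425]
tool_rot: [[-1.0, 0.001, 0.0], [0.001, 1.0, 0.0], [-0.0, 0.0, -1.0]]
ft_force: [1.8, 0.8, -3.8]
grip_width: 0.0352
gripper_force: 62.5
```

>>> {"op": "drive_tool", "data": {"series": [[[0,0,0.001],0,0.03],[[0,0,0.002],0,0.03],[[0,0,0.003],0,0.03],[[0,0,0.004],0,0.03],[[0,0,0.004],0,0.03]]}}

```text
time_s: 11.75
position: [0.4854, -0.0485, 0.1385]
tool_rot: [[-1.0, 0.001, 0.0], [0.001, 1.0, 0.0], [-0.0, 0.0, -1.0]]
ft_force: [1.8, 0.8, -4.8]
grip_width: 0.0349
gripper_force: 62.5
```

>>> {"op": "drive_tool", "data": {"series": [[[0,0,0.0015],0,0.03],[[0,0,0.003],0,0.03],[[0,0,0.0045],0,0.03],[[0,0,0.006],0,0.03],[[0,0,0.0075],0,0.03],[[0,0,0.009],0,0.03],[[0,0,0.01],0,0.03],[[0,0,0.01],0,0.03]]}}

```text
time_s: 12.55
position: [0.4854, -0.0485, 0.1285]
tool_rot: [[-1.0, 0.001, -0.0], [0.001, 1.0, -0.0], [0.0, -0.0, -1.0]]
ft_force: [2.6, 0.2, -5.0]
grip_width: 0.0352
gripper_force: 62.5
```

Going in freely. The last few millimetres go in 0.5 mm steps.

>>> {"op": "drive_tool", "data": {"series": [[[0,0,0.0005],0,0.03],[[0,0,0.001],0,0.03],[[0,0,0.0015],0,0.03],[[0,0,0.002],0,0.03],[[0,0,0.002],0,0.03]]}}

```text
time_s: 13.05
position: [0.4854, -0.0485, 0.1266]
tool_rot: [[-1.0, 0.001, 0.0], [0.001, 1.0, -0.0], [-0.0, -0.0, -1.0]]
ft_force: [1.4, 0.7, -4.7]
grip_width: 0.0353
gripper_force: 62.5
```

>>> {"op": "drive_tool", "data": {"series": [[[0,0,0.0005],0,0.03],[[0,0,0.001],0,0.03],[[0,0,0.001],0,0.03]]}}

```text
time_s: 13.35
position: [0.4856, -0.0485, 0.1263]
tool_rot: [[-1.0, 0.001, 0.001], [0.001, 1.0, -0.0], [-0.001, -0.0, -1.0]]
ft_force: [-0.4, 1.5, 4.3]
grip_width: 0.0353
gripper_force: 63.8
```

Contact with about 9 N upward at the predicted home height, so I'll release and back off.

>>> {"op": "drive_tool", "data": {"series": [[[0,0,0],0,0.03],[[0,0,0],0,0.06],[[0,0,0],0,0.06],[[0,0,0],0,0.06],[[0,0,0],0,0.06],[[0,0,-0.02],0,0.06],[[0,0,-0.06],0,0.06],[[0,0,-0.1],0,0.06],[[0,0,-0.12],0,0.06],[[0,0,-0.12],0,0.06],[[0,0,-0.12],0,0.06]]}}

```text
time_s: 14.45
position: [0.4851, -0.0484, 0.245]
tool_rot: [[-1.0, 0.001, -0.001], [0.001, 1.0, 0.0], [0.001, 0.0, -1.0]]
ft_force: [-0.0, -0.5, -1.3]
grip_width: 0.0598
gripper_force: 0.0
```

```bash
python3 - <<'E'
from h import *
d=viewer.get_image("wrist");P=cloud(d);save(d,"w7.png")
m=(np.hypot(P[...,0]-.485,P[...,1]+.048)<.028)&(P[...,2]>.13);q=P[m]
print(np.percentile(q[:,2],[50,95,99]),cv2.minAreaRect((q[:,:2]*1000).astype(np.float32)))
d=viewer.get_image("side");a=cv2.resize(d["img"][180:320,190:330,::-1],None,fx=4,fy=4,interpolation=2);cv2.imwrite("pics/s7.png",a)
E
```

```text
[0.3267972  0.33901551 0.34040576] ((484.1913757324219, -46.58526611328125), (44.62100601196289, 49.46781921386719), 0.0857984870672226)
```

View pics/w7.png

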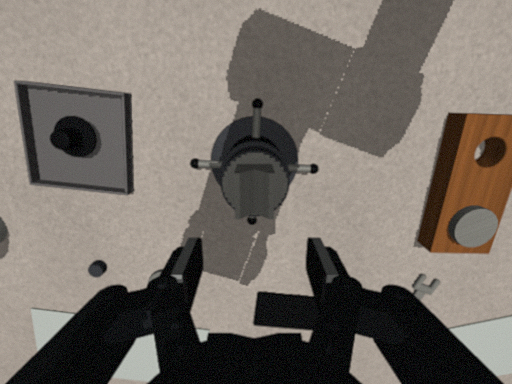

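View pics/s7.png

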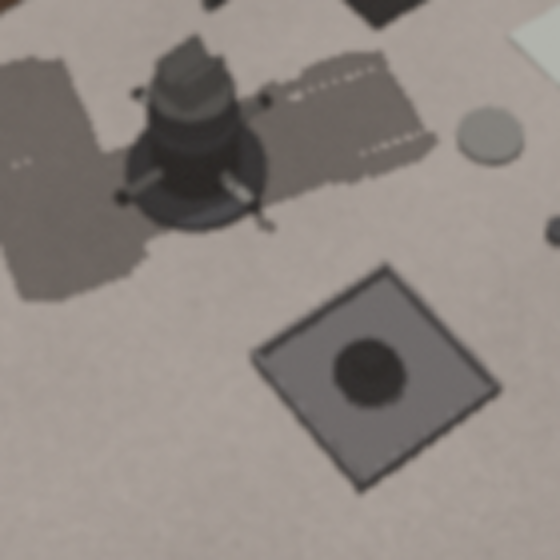

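The wrist view shows the V-anvil in the socket at (256,190). The side view shows its head on the collar and the cap in the tray at (370,372). I'll check the head height, then hand in.

```bash
python3 - <<'E'
from h import *
P=cloud(viewer.get_image("wrist"))
m=(np.hypot(P[...,0]-.485,P[...,1]+.048)<.03)&(P[...,2]>.13)&(P[...,2]<.2);q=P[m]
h=np.percentile(q[:,2],[50,95,99]);print(h,cv2.minAreaRect((q[:,:2]*1000).astype(np.float32)))
if h[1]<.163: print(env.close_job())
E
```

```text
[0.15120271 0.15716148 0.15763515] ((484.4056701660156, -49.116729736328125), (44.94341278076172, 36.02724075317383), 0.03441484645009041)
the job is handed in; nothing more can be done
None
```

The dust cap is in the tray and the V-anvil is fully home in the socket with its head on the collar; I released it and handed the job in at about 14.5 s.

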